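Interleave and load a panel into a sprung carrier

ROBOT

A 6-joint arm with a two-finger parallel gripper is mounted at the origin on a cart in front of the work surface, level with it; the furniture and walls round the work are solid. World frame = base frame: x ahead of the robot, y to its left, z up, the work surface at z = 0. Lengths are in m, angles in degrees, forces in N, time in s.
With the tool pointing down it reaches from about 0.35 to 0.875 m from the base axis. Payload 4.2 kg.
Tool frame: the origin (TCP) lies between the finger pads; the fingertips stand 14 mm ahead of it and the grasp point (between the pads) lies 5 mm behind it (r.tcp_to_tips is the distance from the TCP to the fingertips, in m); y points along the fingers, x is the direction in which the jaws open and shut, and the axes are right-handed (so a half turn about y gives the same grasp; the last joint's range is limited). The gripper opens to 87 mm and grips with 3 to 60 N. Pads are 19 mm wide; open, the fingers measure 117 mm over their backs; the gripper's body (75 mm by 190 mm) begins 51 mm behind the grasp point.
Start: joints at [-55.886, 22.042, 0.453, 0, -68.411, -14.817], TCP at [0.207, -0.59, 0.237] pointing down, gripper open.
Joint ranges: [-179.83, 179.83], [-69.29, 118.12], [-61.27, 80.66], [-181.25, 117.63], [-171.15, -9.14], [-177.46, 177.46]. Speed limits (degrees/s): [159.86, 159.86, 180, 180, 180, 180].

INTERFACE

Orientations are given as a 3x3 rotation matrix whose columns are the frame's x, y, z axes.
In Python, from station import sense, optics, ticket, r gives the robot as it stands.
- The arm moves only by the tool carry_out, never from a script. Its argument "steps" is a list that holds one entry, the list of rows, each a list of 6 numbers: the shift along the world's x, y, z in cm, then the turn, a rotation vector about the world's x, y, z in rad. A call has 1 to 20 rows; each row is the pose to reach, as a shift and turn from the pose commanded when the call began; what a row does not reach only later rows make up. A row lasts 1/8 s, in which the tool goes at most 62.5 mm and 10.7 degrees, less where a joint would pass 70% of its speed; a pose out of reach is approached as far as the arm can. A call with a gripper value outside its range is refused whole. "fingers" is the closure in counts, from 0 (fully open) to 255 (shut), set as the call begins (left out, the last holds). The fingers move at their own pace and stop on an object; the grip force is fixed at half the most. Time passes only in rows, so rows that repeat a pose let the fingers close. It gives the time, the measured TCP pose, the force and the opening at its end, in the units of the state.
- sense(): the state, without advancing time (a new reading comes with each control period).
- optics.capture(name): name is "scene" or "top" or "wrist"; returns a dict with "image" (420x560x3 uint8, red, green, blue), "fov_y" (degrees; the focal length in pixels is half the picture's height over the tangent of half this angle, whatever the lens; pixels are square), "cx", "cy" (the principal point, pixels), "k1" (the pictures are not rectified: a ray, as slopes to the right and down, at radius r is drawn at 1 + k1 r^2 times it, then the intrinsics apply), "rvec" (rotation vector, rad) and "tvec" (3), from world to camera coordinates, as OpenCV has them. Camera axes: x right, y down, z forward; pixel columns grow to the right and rows downward; lengths in m; the calibration is good to about 2 mm. A picture is of the moment at which its call begins. There is no depth.
- ticket.finish_job(): hands the job in, once; it reports no verdict.
The state is a dict: "time_s": time; "joints": joint angles; "joint_velocities": joint speeds; "effort": joint torques, N m; "tcp_pos": TCP position; "ee_rot": TCP orientation; "wrist_force": force on the tool from outside, world axes, zero at the start; "moment": the same for the moment, N m; "gripper_width": opening from 0.0 (shut) to 1.0 (fully open).
Only numpy, scipy, OpenCV 4.12 (cv2) and the standard library are available. Lean on these libraries where they do the work, as an engineer would, in place of code of your own. Each camera call takes 0.05 s, during which the arm holds its last target.

TASK

One small painted panel already lies on the sprung bed of the sloped panel carrier. Lay the cardboard separator sheet flat on it, let go of the sheet, then put the second panel on top and push it down, gently, against the springs until the catches at both ends have snapped closed over it, and leave all three layers held there. Never ram or squeeze the painted layers hard.

Things in the scene. Friction and masses are not known exactly. Their poses are not given: they have to be found in the camera images.
- well: Carrier's loading well, fixed, sloped 30 deg, facing up and to the left. Origin: its centre, on the plane of the raised bed's top, 132 mm over the desk; z: out of the well, square to the bed; x: up the slope, to the right; y: along its length, away from the robot. Long sides have corner guides at |y| 52-68 mm: inner faces x = +-33 mm up to z = 20 mm, flared to 33 mm; open between; floor z = -30 mm.
- bed (a joint): Sprung bed in the well, 46 x 130 mm plywood, that carries the stack: 0 = fully up, grows as it is pushed down along the well's -z, at most 14.5 mm (m), where it meets a hard stop. Springs: about 8 N at the top, 600 N/m more. Loaded and caught it ends near 11 mm.
- catch_far (a joint): Sprung catch arm, 24 mm wide, at the well's +y (far) end; 0 closed, opens outwards to 0.3 rad, springs back. Well frame: nose tip y = 70 mm (5 mm over a panel's end), underside z = 18 mm; bevel above runs from y 70, z 21 to y 80, z 42 mm. A panel pushed down the bevel opens it (needs 0.09 rad, 1 to 4 N a catch); it snaps over once the panel's top is under z = 18 mm.
- catch_near (a joint): The same catch at the well's -y end (nearer the robot), mirrored.
- panel_in: Small painted wooden panel 62 x 150 x 12 mm (x, y, z) that lies on the carrier's bed at the start, painted face up. Origin: centre of its underside; z: square to it, upwards.
- panel_new: The second panel, the same 62 x 150 x 12 mm, 0.12 kg, lying flat beside the carrier, to left or right, on the fixed grey drawing board whose top is 60 mm over the desk. Origin: centre of its underside; y: along its length; z: up.
- sheet: Rigid plain brown cardboard separator sheet 60 x 132 x 5 mm (x, y, z), 0.04 kg, lying flat on the drawing board on the other side of the carrier. Shorter than the panels, so it passes between the noses of the catches (140 mm apart). Origin: centre of its underside; y: along its length; z: up.

How it is judged (in metres and radians):
On the way, in this order (a step that is already met when the one before it is completed fails the run):
1. the separator sheet lies flat on the panel in the carrier, released (z of sheet in the frame of panel_in between 0.01 and 0.0145 m and x of sheet in the frame of panel_in between -0.01 and 0.01 m and y of sheet in the frame of panel_in between -0.012 and 0.012 m and angle between the z axis of sheet and the z axis of panel_in, either way round below 0.08 rad and angle between the y axis of sheet and the y axis of panel_in, either way round below 0.15 rad and x of panel_in in the frame of well between -0.006 and 0.006 m and y of panel_in in the frame of well between -0.006 and 0.006 m and contact force between the fingers and sheet below 0.1 N and linear speed of sheet below 0.02 m/s), for 0.2 s.
2. the second panel lies on the sheet and is pushed down below both catches, which have closed over it (z of panel_new in the frame of well between 0.002 and 0.01 m and x of panel_new in the frame of well between -0.006 and 0.006 m and y of panel_new in the frame of well between -0.006 and 0.006 m and angle between the z axis of panel_new and the z axis of well, either way round below 0.05 rad and value of joint each of catch_far, catch_near below 0.05 rad and z of sheet in the frame of panel_in between 0.01 and 0.0145 m and x of sheet in the frame of panel_in between -0.01 and 0.01 m and y of sheet in the frame of panel_in between -0.012 and 0.012 m and angle between the z axis of sheet and the z axis of panel_in, either way round below 0.08 rad and angle between the y axis of sheet and the y axis of panel_in, either way round below 0.15 rad), for 0.2 s.
At the end, for the whole second after the job is handed in: Panel, sheet (centred on it to 10 mm across, 12 mm along) and second panel lie flat in this order in the well, panels centred to 6 mm; second panel under both closed catches (below 0.05 rad), underside 2 to 10 mm over the origin plane, within 0.05 rad; all released, at rest (all of step 2 and x of panel_in in the frame of well between -0.006 and 0.006 m and y of panel_in in the frame of well between -0.006 and 0.006 m and z of sheet in the frame of panel_new between -0.0075 and -0.0035 m and linear speed of panel_new below 0.02 m/s and contact force between the fingers and panel_new below 0.1 N); the robot touches nothing.
It fails at once if the layers are squeezed together with over 30 N (contact force between panel_new and sheet above 30 N or contact force between sheet and panel_in above 30 N).
It also fails if it takes over 64 s, if anything falls off the work surface, if the arm or the gripper's body presses on something with over 40 N, if the wrist force passes 120 N, or if a joint passes its speed limit or range.

## Working session

There is one attempt and no reset: what is moved stays moved. The work goes in short steps, Python scripts to look and compute and a tool call to move; the robot and the scene stay as the last step left them, time stands still between calls to the robot, and variables do not carry over. Pictures are saved under pics/ and viewed, and the job is handed in when it is done.

Besides the shell and the picture viewer there is one more tool, called after "Call:" by a JSON object that holds its "op" and its "data". carry_out: Moves the arm, as the interface text tells. Its arguments: {"type":"object","properties":{"steps":{"type":"array","items":{"type":"array","items":{"type":"array","items":{"type":"number"}}}},"fingers":{"type":"number"}},"required":["steps"]}

```bash
mkdir -p pics; ls; cat > h.py <<'E'
import numpy as np, cv2
from station import sense, optics, ticket, r
def cap(name,fn):
    d=optics.capture(name); cv2.imwrite('pics/'+fn,cv2.cvtColor(d['image'],cv2.COLOR_RGB2BGR)); 
    np.savez('pics/'+fn[:-4]+'.npz',**{k:np.array(v) for k,v in d.items()}); return d
def load(fn): 
    z=np.load('pics/'+fn+'.npz'); return {k:z[k] for k in z.files}
def cam(d):
    f=210/np.tan(np.radians(float(d['fov_y']))/2); K=np.array([[f,0,float(d['cx'])],[0,f,float(d['cy'])],[0,0,1]])
    R=cv2.Rodrigues(np.array(d['rvec'],float))[0]; t=np.array(d['tvec'],float).ravel(); return K,np.array([float(d['k1']),0,0,0]),R,t
def ray(d,uv):
    K,D,R,t=cam(d); p=cv2.undistortPoints(np.array(uv,float).reshape(-1,1,2),K,D).reshape(-1,2)
    v=np.c_[p,np.ones(len(p))]@R; return -R.T@t, v/np.linalg.norm(v,axis=1)[:,None]
def onz(d,uv,z,n=None,p0=None):
    o,v=ray(d,uv); n=np.array([0,0,1.]) if n is None else np.array(n); p0=np.array([0,0,z]) if p0 is None else np.array(p0)
    return o+v*(((p0-o)@n)/(v@n))[:,None]
def tri(d1,u1,d2,u2):
    A=np.zeros((3,3));b=np.zeros(3)
    for d,u in((d1,u1),(d2,u2)):
        o,v=ray(d,[u]);v=v[0];P=np.eye(3)-np.outer(v,v);A+=P;b+=P@o
    return np.linalg.solve(A,b)
def proj(d,P):
    K,D,R,t=cam(d); return cv2.projectPoints(np.array(P,float).reshape(-1,1,3),cv2.Rodrigues(R)[0],t,K,D)[0].reshape(-1,2)
E
python3 - <<'E'
from h import *
for n in('scene','top','wrist'):
    d=cap(n,n+'0.png'); print(n,d['fov_y'],d['cx'],d['cy'],d['k1'],d['rvec'],d['tvec'],cam(d)[2][2], -cam(d)[2].T@cam(d)[3])
s=sense(); print(s); print([a for a in dir(r) if a[0]!='_'])
E
```

```text
pics
scene 46.682182081079844 274.1024409202383 203.36854075381058 -0.024398044155135686 [ 0.80577631 -2.68795565  0.96385827] [0.46053116 0.33579677 1.32531954] [ 0.33242349 -0.53696081 -0.77535005] [0.09058496 0.74620439 1.23137877]
top 48.215289422627436 276.5786179290423 219.82993763478015 -0.0693743469236409 [ 2.12923362 -2.17232326  0.13173358] [0.02503302 0.58646889 1.35252983] [ 0.12942315  0.00608352 -0.99157079] [0.40686296 0.0048192  1.41716218]
wrist 63.560207782706755 281.0194019064762 206.65649283170296 -0.07469764994483861 [-1.72057925 -2.42560767 -0.32382722] [ 0.62315255 -0.03196974  0.39125843] [ 0.24510111  0.08853419 -0.9654466 ] [ 0.1394034  -0.61250563  0.38448389]
{'time_s': 0.15, 'joints': array([-5.58840906e+01,  2.20830686e+01,  3.98419157e-01, -2.20033035e-02,
       -6.84106676e+01, -1.48170751e+01]), 'joint_velocities': array([ 0.04367879, -0.08835581,  0.21635295,  0.00634166,  0.02513551,
        0.03201315]), 'effort': array([-8.85021592e-06, -3.91053736e+01,  1.87586743e+01,  4.22233745e+00,
        1.23954605e-02, -1.36429253e-04]), 'tcp_pos': array([ 0.20644842, -0.58946958,  0.23568603]), 'ee_rot': array([[-3.30361001e-01, -6.37409067e-04, -9.43854439e-01],
       [ 9.43853124e-01,  1.57755649e-03, -3.30361606e-01],
       [ 1.69955918e-03, -9.99998553e-01,  8.04573997e-05]]), 'wrist_force': array([ 0.36640545, -0.11085212,  0.15445011]), 'moment': array([-0.03427459,  0.01455102,  0.01715648]), 'gripper_width': 1.000308596099803}
['PlanningError', 'tcp_to_tips']
```

View images.

View pics/scene0.png

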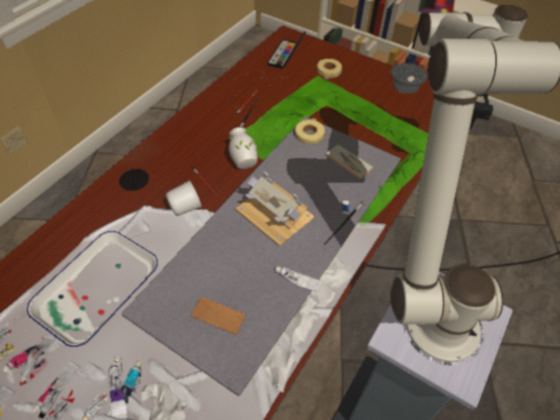

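View pics/top0.png

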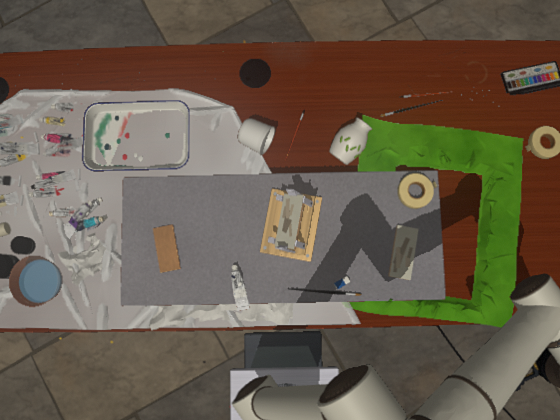

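View pics/wrist0.png

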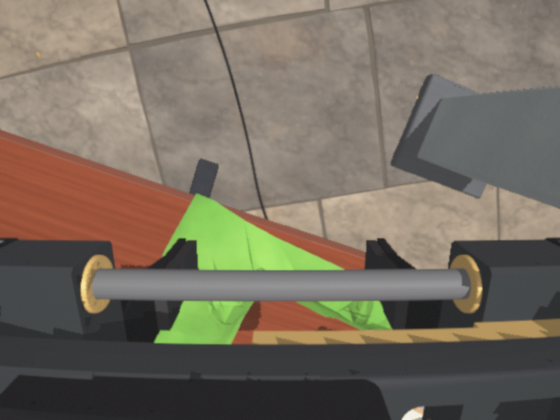

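```bash
python3 - <<'E'
from h import *
a=cv2.imread('pics/top0.png');b=cv2.imread('pics/scene0.png')
c=[a[180:270,240:340],a[205:295,360:460],b[170:250,220:320],b[130:210,310:410]]
c=[cv2.resize(x,(400,300),interpolation=cv2.INTER_CUBIC) for x in c]
cv2.imwrite('pics/z0.png',np.vstack([np.hstack(c[:2]),np.hstack(c[2:])]))
E
```

```text
(no output)
```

View pics/z0.png

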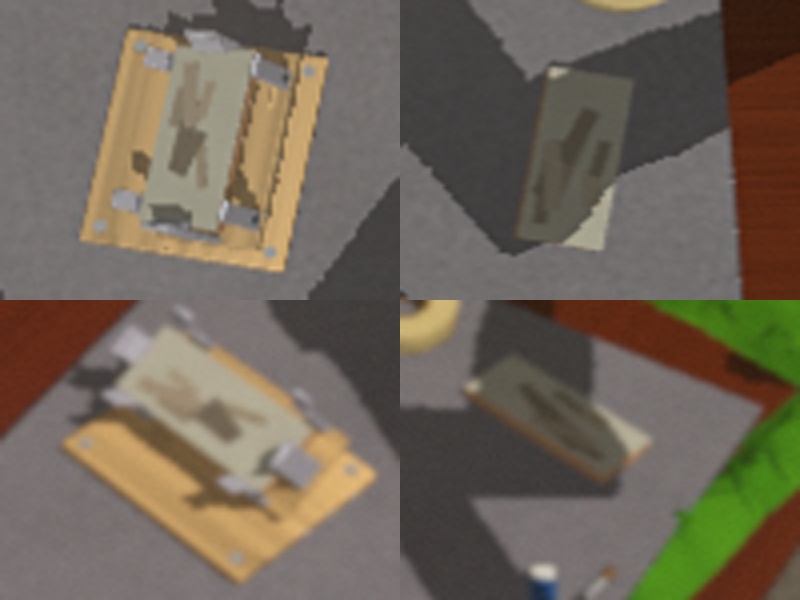

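```bash
python3 - <<'E'
from h import *
def corners(d,box,lo,hi,z):
    im=cv2.cvtColor(d['image'],cv2.COLOR_RGB2HSV); m=cv2.inRange(im,lo,hi); k=np.zeros_like(m); x0,y0,x1,y1=box; k[y0:y1,x0:x1]=m[y0:y1,x0:x1]
    k=cv2.morphologyEx(k,cv2.MORPH_OPEN,np.ones((3,3)))
    c=max(cv2.findContours(k,cv2.RETR_EXTERNAL,cv2.CHAIN_APPROX_NONE)[0],key=cv2.contourArea)
    P=onz(d,c.reshape(-1,2),z)[:,:2].astype(np.float32)
    (cx,cy),(w,h),a=cv2.minAreaRect(P); b=cv2.boxPoints(((cx,cy),(w,h),a))
    return (cx,cy,w,h,a)
t=load('top0');s=load('scene0')
print(cv2.cvtColor(t['image'],cv2.COLOR_RGB2HSV)[[248,220,270],[166,200,405]])
print(corners(t,(145,215,190,280),(5,110,60),(20,255,255),.065))
print(corners(s,(180,285,255,345),(5,110,60),(20,255,255),.065))
# panel corners eyeballed from zoom, top cam: crop origin (360,205) scale 4.0,3.33
pc=[(360+x/4,205+y/3.333) for x,y in((148,68),(233,78),(204,249),(116,238))]
P=onz(t,pc,.072);print(P,P.mean(0))
pc=[(310+x/4,130+(y-300)/3.75) for x,y in((64,386),(117,353),(252,440),(205,481))]
P=onz(s,pc,.072);print(P,P.mean(0))
# in-well panel corners both views
ut=[(240+x/4,180+y/3.333) for x,y in((175,50),(252,55),(222,232),(145,222))]
us=[(220+x/4,170+(y-300)/3.75) for x,y in((115,385),(165,326),(310,432),(255,487))]
# order match: top: far-left, far-right, near-right, near-left
# scene: find
for a in ut: print([ [np.round(tri(t,a,s,b),3).tolist()] for b in us])
E
```

```text
[[ 14 120 144]
 [  8   9 117]
 [ 25  32  88]]
(0.5077072381973267, 0.33511826395988464, 0.12896272540092468, 0.05732634291052818, 10.126155853271484)
(0.509409487247467, 0.3337079584598541, 0.12957625091075897, 0.05877237021923065, 10.266109466552734)
[[ 0.55900669 -0.33494428  0.072     ]
 [ 0.54896879 -0.39647882  0.072     ]
 [ 0.40211597 -0.36738653  0.072     ]
 [ 0.41300534 -0.30458214  0.072     ]] [ 0.4807742  -0.35084794  0.072     ]
[[ 0.56179202 -0.33765802  0.072     ]
 [ 0.54481306 -0.40042296  0.072     ]
 [ 0.40062736 -0.36616574  0.072     ]
 [ 0.41109118 -0.30073245  0.072     ]] [ 0.47958091 -0.35124479  0.072     ]
[[[0.645, -0.008, 0.132]], [[0.618, -0.012, 0.219]], [[0.57, -0.027, 0.148]], [[0.6, -0.027, 0.046]]]
[[[0.665, -0.058, 0.066]], [[0.635, -0.06, 0.16]], [[0.588, -0.082, 0.07]], [[0.622, -0.086, -0.044]]]
[[[0.547, 0.006, 0.208]], [[0.53, -0.003, 0.272]], [[0.493, -0.036, 0.149]], [[0.513, -0.031, 0.067]]]
[[[0.54, 0.044, 0.246]], [[0.524, 0.034, 0.309]], [[0.485, 0.01, 0.206]], [[0.504, 0.017, 0.129]]]
```

```bash
python3 - <<'E'
from h import *
d=load('wrist0'); s=sense(); T=s['tcp_pos']; Rt=s['ee_rot']
K,D,R,t=cam(d)
print('cam in tool', Rt.T@(-R.T@t-T)); print('cam axes in tool\n',np.round(Rt.T@R.T,3))
print(proj(d,[T,T+Rt@[.0,.014,0],T+Rt@[.04,.014,0]]))
# region at planes 0.15 below the TCP (in tool coords)
for u in((50,20),(280,20),(500,20),(280,120),(280,230)):
    p=onz(d,[u],T[2]-.15)[0]; print(u,np.round(Rt.T@(p-T),3))
np.savez('wristcal.npz',A=Rt.T@R.T,c=Rt.T@(-R.T@t-T))
E
```

```text
cam in tool [ 0.0006593  -0.14879125  0.07090294]
cam axes in tool
 [[ 1.     0.     0.001]
 [-0.001 -0.261  0.965]
 [ 0.001 -0.965 -0.261]]
[[279.30599633 268.52469634]
 [279.41366308 256.78236548]
 [356.1819437  256.60638198]]
(50, 20) [-0.194  0.15   0.153]
(280, 20) [0.    0.15  0.147]
(500, 20) [0.185 0.15  0.153]
(280, 120) [0.    0.15  0.067]
(280, 230) [ 0.     0.15  -0.032]
```

Call:
{"op": "carry_out", "data": {"steps": [[[41.3,55,8.3,0,0,-0.508],[41.3,55,8.3,0,0,-0.508],[41.3,55,8.3,0,0,-0.508],[41.3,55,8.3,0,0,-0.508],[41.3,55,8.3,0,0,-0.508],[41.3,55,8.3,0,0,-0.508],[41.3,55,8.3,0,0,-0.508],[41.3,55,8.3,0,0,-0.508],[41.3,55,8.3,0,0,-0.508],[41.3,55,8.3,0,0,-0.508],[41.3,55,8.3,0,0,-0.508],[41.3,55,8.3,0,0,-0.508],[41.3,55,8.3,0,0,-0.508],[41.3,55,8.3,0,0,-0.508]]]}}

```text
time_s: 1.9
tcp_pos: [0.6187, -0.041, 0.3194]
ee_rot: [[0.172, -0.001, -0.985], [0.985, -0.0, 0.172], [-0.0, -1.0, 0.001]]
wrist_force: [0.2, -0.4, 0.7]
gripper_width: 1.0
```

```bash
python3 - <<'E'
from h import *
cap('wrist','w1.png'); cap('top','t1.png'); s=sense(); print(s['time_s'],s['tcp_pos'],s['ee_rot'],s['joints'],s['wrist_force'])
a=cv2.imread('pics/t1.png'); 
E
```

```text
2.0 [ 0.6187336  -0.04124542  0.31985768] [[ 1.72088295e-01  6.28998910e-05 -9.85081527e-01]
 [ 9.85081529e-01 -1.54236765e-05  1.72088294e-01]
 [-4.36924383e-06 -9.99999998e-01 -6.46157549e-05]] [ 1.11204949e+01  1.91564548e+01  7.95979508e+00  1.59254319e-03
 -7.87999745e+01 -1.11030063e+02] [-0.07567809  0.03174434 -0.24484268]
```

View pics/w1.png

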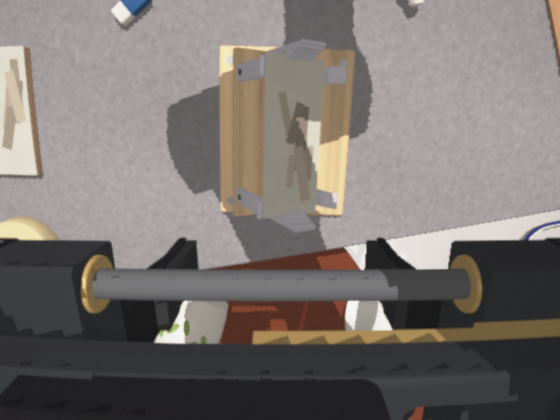

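```bash
python3 - <<'E'
import cv2
a=cv2.imread('pics/w1.png')[30:240,200:370]; cv2.imwrite('pics/z1.png',cv2.resize(a[:105],None,fx=4.5,fy=4.5,interpolation=cv2.INTER_CUBIC)); cv2.imwrite('pics/z2.png',cv2.resize(a[105:],None,fx=4.5,fy=4.5,interpolation=cv2.INTER_CUBIC))
E
```

```text
(no output)
```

View pics/z1.png

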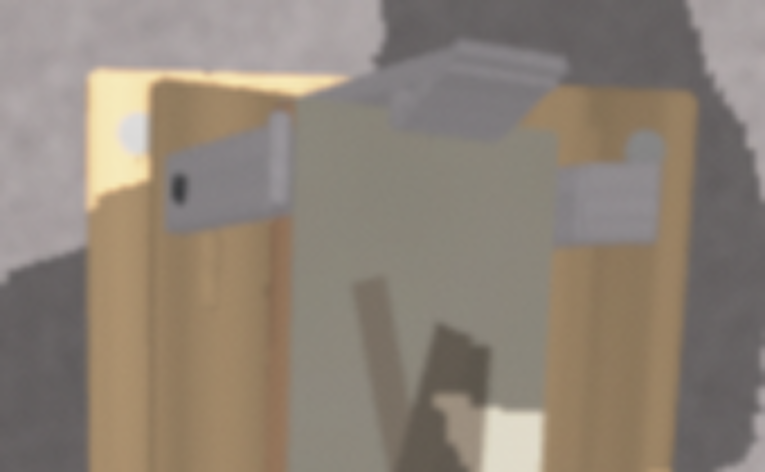

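View pics/z2.png

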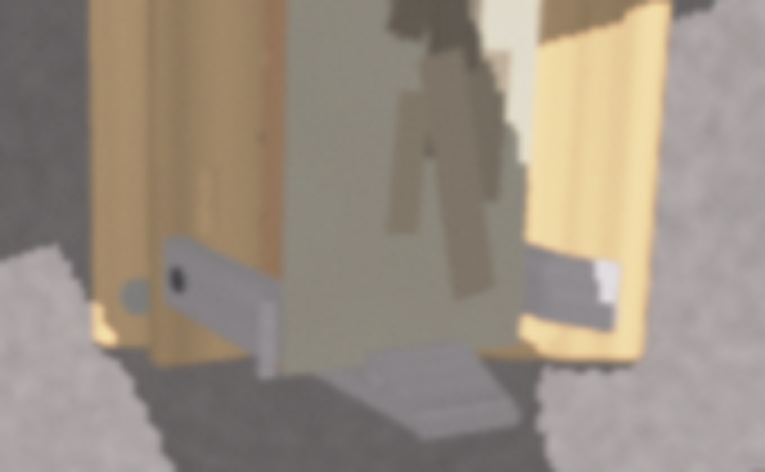

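```bash
cat >> h.py <<'E'
def wellR(psi):
    y=np.array([np.cos(psi),np.sin(psi),0]); h=np.array([np.sin(psi),-np.cos(psi),0]); c,s=np.cos(np.pi/6),.5
    x=c*h+s*np.array([0,0,1]); return np.c_[x,y,np.cross(x,y)]
def wellfit(d,uv,zt,psi=-.17,O=np.array([.568,-.028,.132])):
    # uv order NR NL FL FR ; top plane z=zt in well
    for _ in range(20):
        R=wellR(psi); P=onz(d,uv,0,R[:,2],O+zt*R[:,2]); c=P.mean(0)
        # centre assumed at well x=y=0 -> O ; keep O z .132
        O=c-zt*R[:,2]; O=O+R[:,0]*((.132-O[2])/R[2,0])
        v=(P[2]+P[3]-P[0]-P[1]); psi=np.arctan2(v[1],v[0])
    return O,psi,(P-O)@R
E
python3 - <<'E'
from h import *
d=load('w1')
uv=[(200+300/4.5,30+97/4.5),(200+557/4.5,30+130/4.5),(200+520/4.5,135+345/4.5),(200+280/4.5,135+375/4.5)]
O,psi,L=wellfit(d,uv,.012);print(O,np.degrees(psi));print(L.round(4))
t=load('top0')
ut=[(240+x/4,180+y/3.333) for x,y in((222,232),(145,222),(175,50),(252,55))]
O,psi,L=wellfit(t,ut,.012);print(O,np.degrees(psi));print(L.round(4))
sc=load('scene0')
us=[(220+x/4,170+(y-300)/3.75) for x,y in((310,432),(255,487),(115,385),(165,326))]
O,psi,L=wellfit(sc,us,.012);print(O,np.degrees(psi));print(L.round(4))
E
```

```text
[ 0.57011798 -0.02836594  0.132     ] -11.748021454137271
[[ 0.0279 -0.0749  0.012 ]
 [-0.0333 -0.0756  0.012 ]
 [-0.0342  0.0755  0.012 ]
 [ 0.0288  0.075   0.012 ]]
[ 0.56638494 -0.02772267  0.132     ] -9.40763889774076
[[ 0.0316 -0.0743  0.012 ]
 [-0.0295 -0.0716  0.012 ]
 [-0.0296  0.0741  0.012 ]
 [ 0.0317  0.0718  0.012 ]]
[ 0.57064539 -0.02844849  0.132     ] -11.862379776660099
[[ 0.0272 -0.076   0.012 ]
 [-0.0298 -0.0707  0.012 ]
 [-0.0312  0.0734  0.012 ]
 [ 0.0286  0.0732  0.012 ]]
```

```bash
python3 - <<'E'
from h import *
d=load('w1');t=load('top0');sc=load('scene0')
uw=[(200+300/4.5,30+97/4.5),(200+557/4.5,30+130/4.5),(200+520/4.5,135+345/4.5),(200+280/4.5,135+375/4.5)]
ut=[(240+x/4,180+y/3.333) for x,y in((222,232),(145,222),(175,50),(252,55))]
us=[(220+x/4,170+(y-300)/3.75) for x,y in((310,432),(255,487),(115,385),(165,326))]
R=wellR(np.radians(-11.7))
for n,a,ua,b,ub in(('ws',d,uw,sc,us),('ts',t,ut,sc,us),('wt',d,uw,t,ut)):
    P=np.array([tri(a,x,b,y) for x,y in zip(ua,ub)]); c=P.mean(0); print(n,c, 'O if panel centred',c-.012*R[:,2]); 
    print(((P-c)@R).round(4))
# PnP with known rectangle in wrist
K,D,Rc,tc=cam(d)
obj=np.array([[.031,-.075,0],[-.031,-.075,0],[-.031,.075,0],[.031,.075,0]])
for im,u in((d,uw),(sc,us),(t,ut)):
    K,D,Rc,tc=cam(im)
    ok,rv,tv=cv2.solvePnP(obj,np.array(u),K,D); M=Rc.T@cv2.Rodrigues(rv)[0]; c=Rc.T@(tv.ravel()-tc); print('pnp',c,M[:,2],np.degrees(np.arctan2(M[1,1],M[0,1])))
E
```

```text
ws [ 0.57162316 -0.02052597  0.14336824] O if panel centred [ 0.57040643 -0.0264013   0.13297594]
[[ 0.0284 -0.075  -0.0029]
 [-0.0282 -0.0735  0.0047]
 [-0.0301  0.0736  0.0011]
 [ 0.0299  0.0749 -0.0028]]
ts [ 0.56924708 -0.02175591  0.14254629] O if panel centred [ 0.56803036 -0.02763124  0.13215398]
[[ 0.0288 -0.0721 -0.0088]
 [-0.0281 -0.0715  0.0001]
 [-0.0302  0.0715  0.0054]
 [ 0.0295  0.0721  0.0033]]
wt [ 0.56445239 -0.02096207  0.16101478] O if panel centred [ 0.56323567 -0.02683741  0.15062248]
[[ 0.0161 -0.0695 -0.0276]
 [-0.0364 -0.0687 -0.0127]
 [-0.0208  0.0704  0.0161]
 [ 0.0411  0.0678  0.0242]]
pnp [ 0.57174875 -0.02022094  0.14185368] [0.10086541 0.48838238 0.86678072] -11.750871291504183
pnp [ 0.59612989 -0.06404853  0.08020219] [-0.63187187  0.60019675  0.49040982] 18.329265230219452
pnp [ 0.57248236 -0.02364584  0.09846289] [0.00978999 0.47271452 0.88116124] -9.404749963516135
```

Call:
{"op": "carry_out", "data": {"steps": [[[-6.2,38.3,-12,0,0,0.351],[-6.2,38.3,-12,0,0,0.351],[-6.2,38.3,-12,0,0,0.351],[-6.2,38.3,-12,0,0,0.351],[-6.2,38.3,-12,0,0,0.351],[-6.2,38.3,-12,0,0,0.351],[-6.2,38.3,-12,0,0,0.351],[-6.2,38.3,-12,0,0,0.351],[-6.2,38.3,-12,0,0,0.351],[-6.2,38.3,-12,0,0,0.351]]]}}

```text
time_s: 3.25
tcp_pos: [0.5582, 0.3417, 0.2005]
ee_rot: [[-0.177, 0.001, -0.984], [0.984, 0.001, -0.177], [0.001, -1.0, -0.001]]
wrist_force: [0.6, 0.1, 0.2]
gripper_width: 1.002
```

```bash
python3 - <<'E'
from h import *
d=cap('wrist','w2.png'); s=sense(); print(s['time_s'],s['tcp_pos'],s['ee_rot'])
im=cv2.cvtColor(d['image'],cv2.COLOR_RGB2HSV); m=cv2.inRange(im,(5,110,60),(20,255,255)); m[238:]=0
c=max(cv2.findContours(m,cv2.RETR_EXTERNAL,cv2.CHAIN_APPROX_NONE)[0],key=cv2.contourArea)
P=onz(d,c.reshape(-1,2),.065)[:,:2].astype(np.float32); print(cv2.minAreaRect(P), cv2.boundingRect(c))
E
```

```text
3.3 [0.55815081 0.34180583 0.20044472] [[-1.76964013e-01  8.97599118e-04 -9.84216913e-01]
 [ 9.84217134e-01  7.80019036e-04 -1.76963342e-01]
 [ 6.08865788e-04 -9.99999293e-01 -1.02146773e-03]]
((0.46951618790626526, 0.3234862983226776), (0.050085172057151794, 0.027143118903040886), 5.716579437255859) (259, 59, 37, 64)
```

View pics/w2.png

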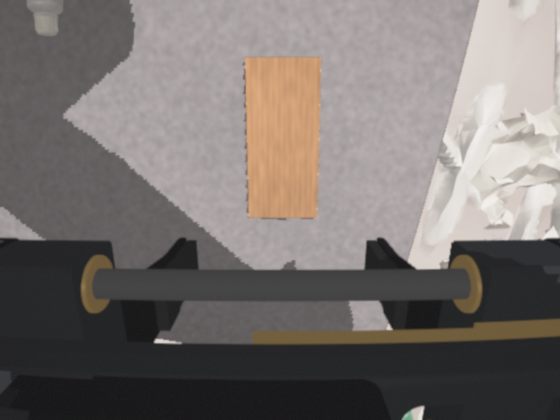

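Sheet fully visible: columns 245–320, rows 57–219. Measure with a wider colour mask.

```bash
python3 - <<'E'
from h import *
d=load('w2'); 
im=cv2.cvtColor(d['image'],cv2.COLOR_RGB2HSV); m=cv2.inRange(im,(3,70,60),(22,255,255)); m[232:]=0; m[:,:230]=0; m[:,340:]=0
c=max(cv2.findContours(m,cv2.RETR_EXTERNAL,cv2.CHAIN_APPROX_NONE)[0],key=cv2.contourArea)
P=onz(d,c.reshape(-1,2),.065)[:,:2].astype(np.float32); print(cv2.minAreaRect(P), cv2.boundingRect(c))
E
```

```text
((0.5082337856292725, 0.3346123695373535), (0.13152064383029938, 0.060226570814847946), 10.20047664642334) (245, 57, 76, 161)
```

Call:
{"op": "carry_out", "data": {"steps": [[[-5.0,-0.8,-6,0,0,0],[-5.0,-0.8,-6,0,0,0],[-5.0,-0.8,-9,0,0,0],[-5.0,-0.8,-11,0,0,0],[-5.0,-0.8,-12,0,0,0],[-5.0,-0.8,-12.45,0,0,0],[-5.0,-0.8,-12.45,0,0,0],[-5.0,-0.8,-12.45,0,0,0]]]}}

```text
time_s: 4.3
tcp_pos: [0.508, 0.3355, 0.0759]
ee_rot: [[-0.179, 0.001, -0.984], [0.984, 0.001, -0.179], [0.001, -1.0, -0.001]]
wrist_force: [-0.8, -0.2, 0.8]
gripper_width: 0.998
```

Call:
{"op": "carry_out", "data": {"steps": [[[0,0,0,0,0,0],[0,0,0,0,0,0],[0,0,0,0,0,0],[0,0,0,0,0,0],[0,0,0,0,0,0],[0,0,0,0,0,0]]], "fingers": 255}}

```text
time_s: 5.05
tcp_pos: [0.5075, 0.3351, 0.0751]
ee_rot: [[-0.179, -0.0, -0.984], [0.984, -0.0, -0.179], [-0.0, -1.0, 0.0]]
wrist_force: [0.4, -0.6, 0.8]
gripper_width: 0.68
```

```bash
cat >> h.py <<'E'
from scipy.spatial.transform import Rotation as Ro
PSI=np.radians(-11.7); W=wellR(PSI); O=np.array([.5705,-.0263,.132])
TR=np.c_[-W[:,0],-W[:,2],np.cross(-W[:,0],-W[:,2])]
def down(yaw): 
    y=np.radians(yaw); x=np.array([np.cos(y),np.sin(y),0]); d=np.array([0,0,-1.]); return np.c_[x,d,np.cross(x,d)]
E
python3 - <<'E'
from h import *
print(TR); C=np.array([.5717,-.0204,.1425])
cur=np.array([.508,.335,.0755]); R0=down(100.25)
print('rotvec',Ro.from_matrix(TR@R0.T).as_rotvec())
for h in (.0155,.0205,.055,.08): print(h,(C+h*W[:,2]-cur)*100, C+h*W[:,2])
E
```

```text
[[ 0.17561895 -0.10139365 -0.97922281]
 [ 0.84803183 -0.48961141  0.2027873 ]
 [-0.5        -0.8660254   0.        ]]
rotvec [-0.52671252  0.00666518 -0.37426463]
0.0155 [  6.52716015 -34.78110232   8.04233938] [ 0.5732716  -0.01281102  0.15592339]
0.0205 [  6.57785698 -34.53629662   8.47535208] [ 0.57377857 -0.01036297  0.16025352]
0.055 [  6.92766506 -32.84713727  11.46313972] [0.57727665 0.00652863 0.1901314 ]
0.08 [  7.18114918 -31.62310876  13.62820323] [0.57981149 0.01876891 0.21178203]
```

Call:
{"op": "carry_out", "data": {"steps": [[[0,0,3,0,0,0],[0,0,8,0,0,0],[0,-3,13,0,0,0],[1.5,-8,15,-0.11,0.001,-0.075],[3,-13,16,-0.21,0.003,-0.15],[4.5,-18,16,-0.32,0.004,-0.225],[6,-23,16,-0.42,0.005,-0.3],[7,-28,15,-0.527,0.007,-0.374],[7.18,-31,14,-0.527,0.007,-0.374],[7.18,-31.6,13.6,-0.527,0.007,-0.374],[7.18,-31.6,13.6,-0.527,0.007,-0.374],[7.18,-31.6,13.6,-0.527,0.007,-0.374]]]}}

```text
time_s: 6.55
tcp_pos: [0.5798, 0.0202, 0.2117]
ee_rot: [[0.174, -0.1, -0.98], [0.849, -0.489, 0.201], [-0.499, -0.866, -0.001]]
wrist_force: [-0.7, 0.1, -0.4]
gripper_width: 0.681
```

```bash
python3 - <<'E'
from h import *
d=cap('wrist','w3.png'); cap('scene','s3.png'); cap('top','t3.png');s=sense(); print(s['time_s'],s['tcp_pos'],s['ee_rot']-TR,s['joints'],s['gripper_width'],s['wrist_force'])
E
```

```text
6.7 [0.57962862 0.02008466 0.21151593] [[-0.00175272  0.00128306 -0.00044469]
 [ 0.00064265  0.00022399 -0.00215933]
 [ 0.00047807 -0.00027583 -0.00012665]] [  28.45312757   25.15953416  -12.44641193   23.44214661  -74.08611484
 -140.89540576] 0.6791540645958062 [-0.2134135  -0.17062496 -0.13769614]
```

View pics/w3.png

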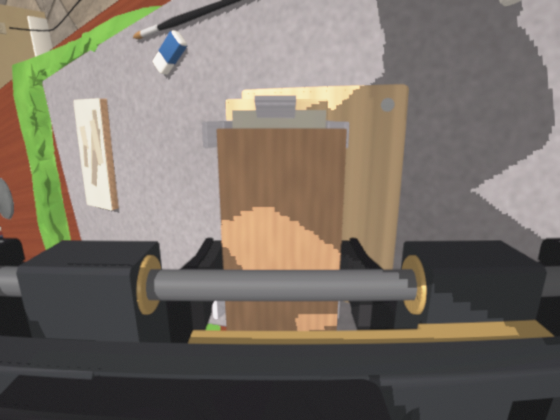

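View pics/s3.png

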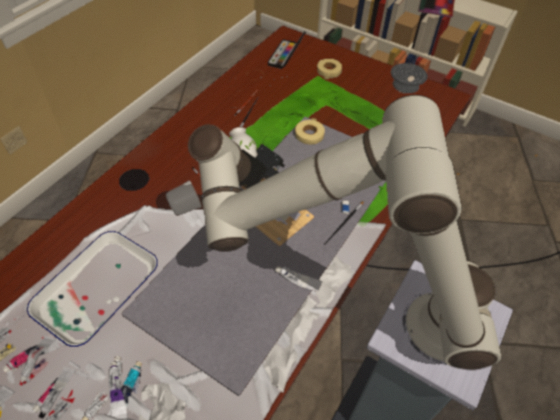

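```bash
python3 - <<'E'
from h import *
a=cv2.imread('pics/w3.png')[80:160,190:370]; cv2.imwrite('pics/z3.png',cv2.resize(a,None,fx=4.4,fy=4.4,interpolation=cv2.INTER_CUBIC))
d=load('w3'); s=sense(); T=s['tcp_pos']; 
P=onz(d,[(218,129),(345,129)],0,TR[:,1],T+.0105*TR[:,1]); print(((P-T)@TR).round(4)); print(((P-O)@W).round(4))
E
```

```text
[[-0.0289  0.0105  0.0651]
 [ 0.0298  0.0105  0.0652]]
[[ 0.0278 -0.0655  0.082 ]
 [-0.031  -0.0656  0.082 ]]
```

View pics/z3.png

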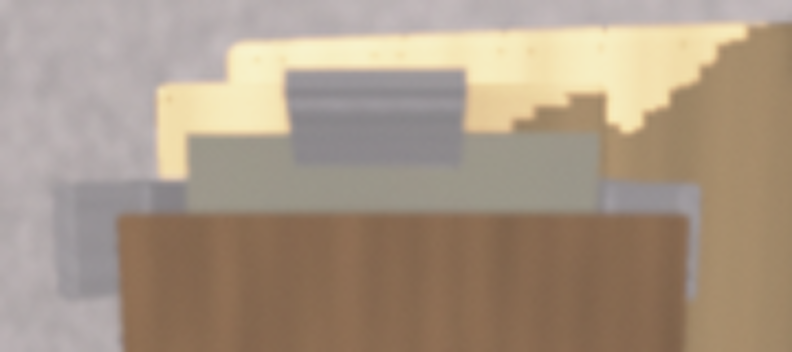

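```bash
python3 - <<'E'
from h import *
d=load('w3')
f=lambda u,z:(((onz(d,u,0,W[:,2],O+z*W[:,2]))-O)@W).round(4)
print(f([(232.7,110.2),(326,110.2)],.012)); print(f([(256.9,117),(294.5,117)],.02)); 
print(f([(254.7,95.9),(295.7,95.9)],.042))
E
```

```text
[[ 0.0303 -0.0749  0.012 ]
 [-0.031  -0.075   0.012 ]]
[[ 0.0139 -0.0706  0.02  ]
 [-0.01   -0.0706  0.02  ]]
[[ 0.0135 -0.0823  0.042 ]
 [-0.0097 -0.0824  0.042 ]]
```

Call:
{"op": "carry_out", "data": {"steps": [[[-0.24,-1.15,-1.63,0,0,0],[-0.45,-2.13,-3.36,0,0,0],[-0.55,-2.6,-4.2,0,0,0],[-0.6,-2.86,-4.66,0,0,0],[-0.65,-3.11,-5.1,0,0,0],[-0.65,-3.11,-5.1,0,0,0],[-0.65,-3.11,-5.1,0,0,0]]]}}

```text
time_s: 7.58
tcp_pos: [0.5732, -0.0117, 0.1604]
ee_rot: [[0.174, -0.101, -0.979], [0.848, -0.49, 0.202], [-0.5, -0.866, 0.0]]
wrist_force: [0.1, -0.3, -0.2]
gripper_width: 0.677
```

Call:
{"op": "carry_out", "data": {"steps": [[[-0.02,-0.1,-0.17,0,0,0],[-0.04,-0.2,-0.35,0,0,0],[-0.04,-0.2,-0.35,0,0,0]]]}}

```text
time_s: 7.95
tcp_pos: [0.5723, -0.0141, 0.1564]
ee_rot: [[0.174, -0.102, -0.979], [0.848, -0.49, 0.202], [-0.5, -0.866, 0.001]]
wrist_force: [0.6, -0.5, -0.3]
gripper_width: 0.68
```

```bash
python3 - <<'E'
from h import *
d=cap('wrist','w4.png'); s=sense(); T=s['tcp_pos'];print(s['time_s'],((T-O)@W).round(4),(s['wrist_force']@W).round(2),s['gripper_width'])
E
```

```text
8.0 [ 0.0015 -0.0006  0.0274] [-1.16  0.35 -0.  ] 0.6774746981108253
```

View pics/w4.png

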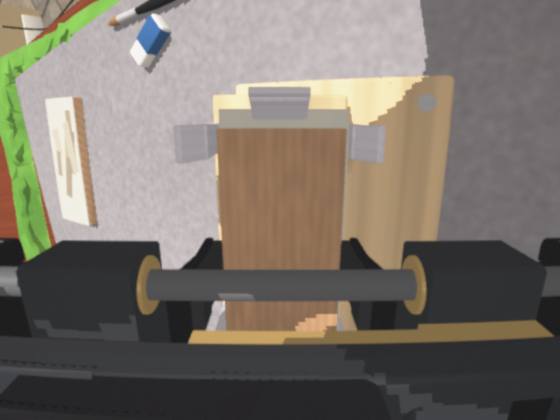

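Call:
{"op": "carry_out", "data": {"steps": [[[-0.01,-0.05,-0.09,0,0,0],[-0.01,-0.05,-0.09,0,0,0]]]}}

```text
time_s: 8.25
tcp_pos: [0.5723, -0.0145, 0.1556]
ee_rot: [[0.174, -0.102, -0.979], [0.848, -0.49, 0.202], [-0.5, -0.866, 0.001]]
wrist_force: [0.1, -0.4, -0.4]
gripper_width: 0.684
```

Call:
{"op": "carry_out", "data": {"steps": [[[-0.005,-0.025,-0.043,0,0,0],[-0.005,-0.025,-0.043,0,0,0]]]}}

```text
time_s: 8.5
tcp_pos: [0.5723, -0.0147, 0.1552]
ee_rot: [[0.174, -0.102, -0.979], [0.848, -0.49, 0.202], [-0.5, -0.866, 0.001]]
wrist_force: [-0.2, -0.7, -0.2]
gripper_width: 0.682
```

```bash
python3 - <<'E'
from h import *
s=sense(); T=s['tcp_pos'];print(s['time_s'],((T-O)@W).round(4),(s['wrist_force']@W).round(2),s['moment'],s['gripper_width'])
E
```

```text
8.5 [ 0.0015 -0.0006  0.0259] [ 0.56 -0.06 -0.57] [ 1.07424425 -0.22331569 -0.0455343 ] 0.6816451184983379
```

Call:
{"op": "carry_out", "data": {"steps": [[[-0.005,-0.025,-0.043,0,0,0],[-0.01,-0.05,-0.087,0,0,0]]]}}

```text
time_s: 8.75
tcp_pos: [0.5724, -0.0149, 0.155]
ee_rot: [[0.174, -0.101, -0.979], [0.848, -0.49, 0.202], [-0.5, -0.866, 0.0]]
wrist_force: [-2.0, 3.6, 3.4]
gripper_width: 0.68
```

```bash
python3 - <<'E'
from h import *
s=sense(); T=s['tcp_pos'];print(s['time_s'],((T-O)@W).round(4),(s['wrist_force']@W).round(2),s['moment'],s['gripper_width'])
cap('wrist','w5.png');a=cv2.imread('pics/w5.png')[80:180,170:400]; cv2.imwrite('pics/z5.png',cv2.resize(a,None,fx=3.4,fy=3.4,interpolation=cv2.INTER_CUBIC))
E
```

```text
8.75 [ 0.0015 -0.0005  0.0257] [-0.95 -2.71  4.51] [ 1.35685178  0.52776905 -0.50503814] 0.6800603920071612
```

View pics/z5.png

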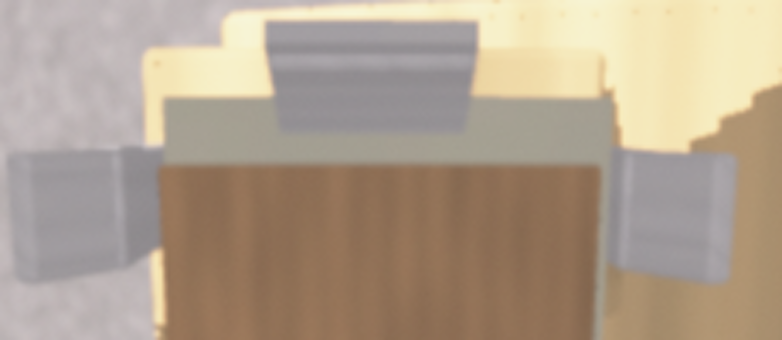

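Call:
{"op": "carry_out", "data": {"steps": [[[0,0,0,0,0,0],[0,0,0,0,0,0],[0,0,0,0,0,0],[0,0,0,0,0,0]]], "fingers": 30}}

```text
time_s: 9.3
tcp_pos: [0.5721, -0.0154, 0.1542]
ee_rot: [[0.174, -0.102, -0.979], [0.848, -0.49, 0.202], [-0.5, -0.866, 0.001]]
wrist_force: [0.4, -0.0, 0.4]
gripper_width: 0.881
```

```bash
python3 - <<'E'
from h import *
s=sense(); T=s['tcp_pos'];print(s['time_s'],((T-O)@W).round(4),(s['wrist_force']@W).round(2),s['gripper_width'])
E
```

```text
9.3 [ 0.0015 -0.0006  0.0247] [0.12 0.42 0.37] 0.8806164380693735
```

Released, no force. Retract along the well normal and look.

Call:
{"op": "carry_out", "data": {"steps": [[[0.2,1.0,1.7,0,0,0],[0.5,2.5,4.3,0,0,0],[0.9,4.4,7.8,0,0,0],[1.2,5.9,10.4,0,0,0],[1.2,5.9,10.4,0,0,0],[1.2,5.9,10.4,0,0,0]]], "fingers": 0}}

```text
time_s: 10.05
tcp_pos: [0.5835, 0.0434, 0.2573]
ee_rot: [[0.174, -0.104, -0.979], [0.848, -0.49, 0.202], [-0.501, -0.865, 0.003]]
wrist_force: [-1.0, -0.8, 0.5]
gripper_width: 0.998
```

```bash
python3 - <<'E'
from h import *
s=sense(); T=s['tcp_pos'];print(s['time_s'],T,((T-O)@W).round(4),s['wrist_force'])
cap('wrist','w6.png')
E
```

```text
10.05 [0.5834961  0.04336706 0.25727612] [ 0.0013 -0.0014  0.1439] [-0.99926263 -0.7545321   0.46788107]
```

View pics/w6.png

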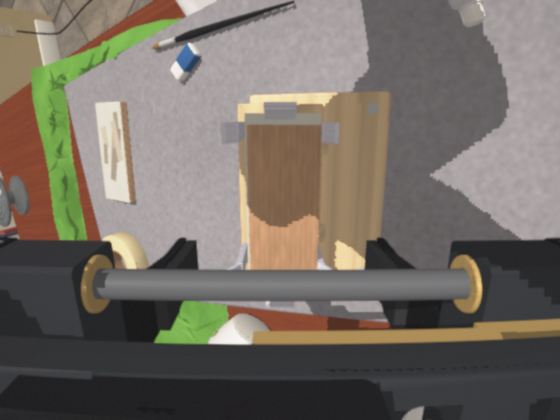

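```bash
python3 - <<'E'
from h import *
print(Ro.from_matrix(down(78.4)@TR.T).as_rotvec())
E
```

```text
[ 0.51281239 -0.10573172  0.00170527]
```

Call:
{"op": "carry_out", "data": {"steps": [[[-0.5,-4,4,0.13,-0.026,0],[-1,-10,4,0.26,-0.053,0.001],[-2,-16,4,0.385,-0.079,0.001],[-3,-22,4,0.513,-0.106,0.002],[-3.5,-28,2,0.513,-0.106,0.002],[-4,-34,-1,0.513,-0.106,0.002],[-4.6,-39,-3.9,0.513,-0.106,0.002],[-4.6,-40.7,-3.9,0.513,-0.106,0.002],[-4.6,-40.7,-3.9,0.513,-0.106,0.002],[-4.6,-40.7,-3.9,0.513,-0.106,0.002]]]}}

```text
time_s: 11.35
tcp_pos: [0.5387, -0.3625, 0.2202]
ee_rot: [[0.199, 0.001, -0.98], [0.98, -0.0, 0.199], [-0.0, -1.0, -0.001]]
wrist_force: [0.6, 0.2, -0.1]
gripper_width: 0.999
```

```bash
python3 - <<'E'
from h import *
s=sense(); T=s['tcp_pos'];print(s['time_s'],T,s['ee_rot'],s['joints'])
cap('wrist','w7.png')
cap('scene','s7.png')
E
```

```text
11.35 [ 0.53868421 -0.36245043  0.22021395] [[ 1.98805700e-01  1.24942450e-03 -9.80038128e-01]
 [ 9.80038906e-01 -4.50296584e-04  1.98805283e-01]
 [-1.92915629e-04 -9.99999118e-01 -1.31400615e-03]] [-1.96861255e+01  2.49862505e+01  2.70082259e+00  1.91284892e-04
 -6.76384782e+01 -8.17810684e+01]
```

View pics/w7.png

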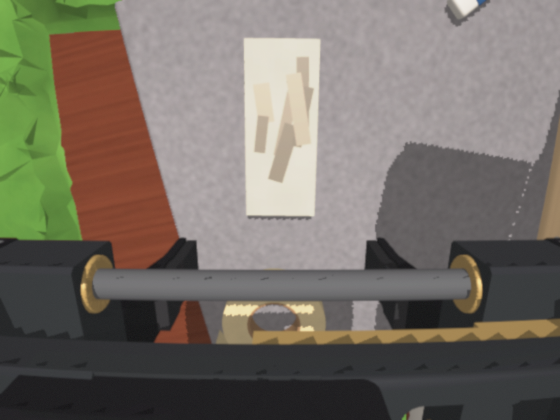

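View pics/s7.png

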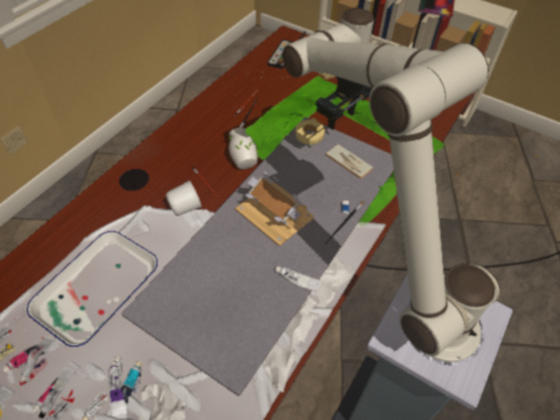

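```bash
python3 - <<'E'
from h import *
d=load('w7')
a=np.median(d['image'][100:120,340:360].reshape(-1,3),0); print(a)
g=cv2.cvtColor(d['image'],cv2.COLOR_RGB2LAB).astype(int); print(g[60,255],g[60,350],g[100,263],g[140,285])
m=((g[...,0]>185)|(g[...,2]>g[60,350][2]+6)).astype(np.uint8)*255; m[225:]=0;m[:,:225]=0;m[:,340:]=0
m=cv2.morphologyEx(m,cv2.MORPH_OPEN,np.ones((3,3)))
c=max(cv2.findContours(m,cv2.RETR_EXTERNAL,cv2.CHAIN_APPROX_NONE)[0],key=cv2.contourArea)
P=onz(d,c.reshape(-1,2),.072)[:,:2].astype(np.float32); print(cv2.minAreaRect(P), cv2.boundingRect(c))
E
```

```text
[167. 160. 161.]
[226 127 135] [171 131 129] [220 128 141] [176 130 139]
((0.4816766083240509, -0.35030362010002136), (0.0637311264872551, 0.15093737840652466), 77.94110870361328) (243, 37, 78, 179)
```

Call:
{"op": "carry_out", "data": {"steps": [[[-5.7,1.2,-5,0,0,-0.01],[-5.7,1.2,-7,0,0,-0.01],[-5.7,1.2,-10,0,0,-0.01],[-5.7,1.2,-12.5,0,0,-0.01],[-5.7,1.2,-14,0,0,-0.01],[-5.7,1.2,-14.4,0,0,-0.01],[-5.7,1.2,-14.4,0,0,-0.01],[-5.7,1.2,-14.4,0,0,-0.01]]]}}

```text
time_s: 12.45
tcp_pos: [0.4819, -0.3515, 0.0764]
ee_rot: [[0.209, 0.002, -0.978], [0.978, -0.001, 0.209], [-0.001, -1.0, -0.002]]
wrist_force: [0.4, -0.7, 0.1]
gripper_width: 1.001
```

Call:
{"op": "carry_out", "data": {"steps": [[[0,0,0,0,0,0],[0,0,0,0,0,0],[0,0,0,0,0,0],[0,0,0,0,0,0],[0,0,0,0,0,0],[0,0,0,0,0,0]]], "fingers": 255}}

```text
time_s: 13.2
tcp_pos: [0.4812, -0.3513, 0.0754]
ee_rot: [[0.209, 0.0, -0.978], [0.978, -0.0, 0.209], [-0.0, -1.0, -0.0]]
wrist_force: [-0.3, 0.3, 0.1]
gripper_width: 0.709
```

```bash
python3 - <<'E'
from h import *
s=sense(); T=s['tcp_pos'];R=s['ee_rot'];print(s['time_s'],T,s['gripper_width'],s['wrist_force'],np.degrees(np.arctan2(R[1,0],R[0,0])),s['joints'])
cap('wrist','w8.png')
E
```

```text
13.2 [ 0.48121502 -0.35125824  0.07544466] 0.7088247602820207 [-0.30687869  0.27632562  0.1105797 ] 77.9083715461017 [-2.05660552e+01  2.82907197e+01 -1.51690830e+01  7.34175502e-03
 -4.65350818e+01 -8.15306233e+01]
```

View pics/w8.png

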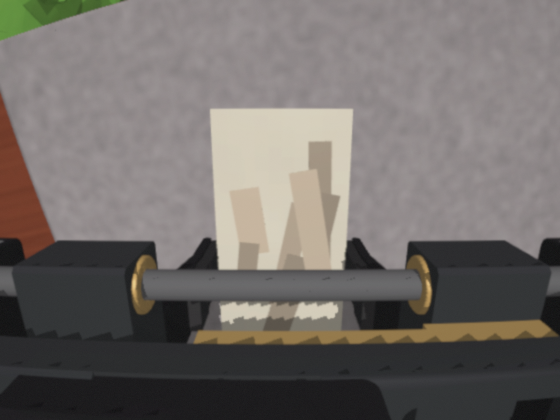

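```bash
python3 - <<'E'
from h import *
d=load('w8');s=sense();T=s['tcp_pos'];R=s['ee_rot']
P=onz(d,[(211,108.5),(353,108.5)],.072);print(((P-T)@R).round(4))
c=np.array([.48165,-.35135,.0758])
print(Ro.from_matrix(TR@down(77.93).T).as_rotvec())
for z in(.141,.091):print((O+W@[.0015,-.0003,z]-c)*100,O+W@[.0015,-.0003,z])
print(W[:,2])
E
```

```text
[[-0.0298  0.0034  0.0744]
 [ 0.0321  0.0034  0.0745]]
[-0.51237523  0.10783431  0.0063095 ]
[10.25893091 39.28739966 17.90595819] [0.58423931 0.041524   0.25485958]
[ 9.75196267 36.83934263 13.57583117] [0.57916963 0.01704343 0.21155831]
[0.10139365 0.48961141 0.8660254 ]
```

Call:
{"op": "carry_out", "data": {"steps": [[[0,0,2,0,0,0],[0,0,6,0,0,0],[0,0,11,0,0,0],[0.5,3,16,0,0,0],[1.5,7,19,0,0,0],[3,12,20,-0.1,0.021,0.001],[4.5,17,20,-0.2,0.042,0.002],[6,22,20,-0.3,0.063,0.004],[7.5,27,20,-0.4,0.084,0.005],[9,32,20,-0.512,0.108,0.006],[10,36.5,19,-0.512,0.108,0.006],[10.2,39.3,17.9,-0.512,0.108,0.006],[10,38,15.7,-0.512,0.108,0.006],[9.7,36.8,13.6,-0.512,0.108,0.006],[9.7,36.8,13.6,-0.512,0.108,0.006],[9.7,36.8,13.6,-0.512,0.108,0.006],[9.7,36.8,13.6,-0.512,0.108,0.006]]]}}

```text
time_s: 15.38
tcp_pos: [0.5789, 0.0173, 0.2123]
ee_rot: [[0.177, -0.1, -0.979], [0.849, -0.489, 0.203], [-0.499, -0.867, -0.002]]
wrist_force: [-0.8, -0.1, -0.5]
gripper_width: 0.707
```

```bash
python3 - <<'E'
from h import *
s=sense(); T=s['tcp_pos'];R=s['ee_rot'];print(s['time_s'],((T-O)@W).round(4),Ro.from_matrix(TR@R.T).as_rotvec(),s['gripper_width'],s['wrist_force']@W)
cap('wrist','w9.png');a=cv2.imread('pics/w9.png')[60:240,150:400]; cv2.imwrite('pics/z9.png',cv2.resize(a,None,fx=3.2,fy=3.2,interpolation=cv2.INTER_CUBIC))
E
```

```text
15.375 [ 0.0017 -0.0006  0.0918] [-0.00122024  0.00225632  0.00025368] 0.70726330164036 [-0.06461943 -0.79624328 -0.56767442]
```

View pics/z9.png

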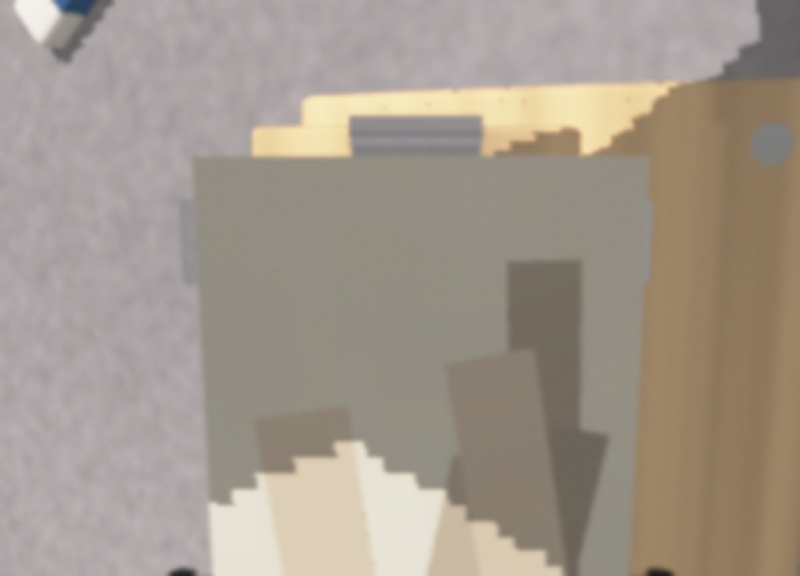

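Call:
{"op": "carry_out", "data": {"steps": [[[-0.15,-0.8,-1.3,0,0,0],[-0.3,-1.6,-2.6,0,0,0],[-0.4,-2.0,-3.4,0,0,0],[-0.45,-2.2,-3.76,0,0,0],[-0.45,-2.2,-3.76,0,0,0],[-0.45,-2.2,-3.76,0,0,0]]]}}

```text
time_s: 16.18
tcp_pos: [0.5739, -0.005, 0.174]
ee_rot: [[0.176, -0.101, -0.979], [0.848, -0.489, 0.203], [-0.499, -0.866, -0.001]]
wrist_force: [0.1, -0.1, -0.3]
gripper_width: 0.705
```

```bash
cat > st.py <<'E'
from h import *
s=sense(); T=s['tcp_pos'];R=s['ee_rot'];print(s['time_s'],((T-O)@W*1000).round(2),'rot',Ro.from_matrix(R@TR.T).as_rotvec().round(4),s['gripper_width'].round(4),'F',(s['wrist_force']@W).round(2),'M',(s['moment']@W).round(2))
E
python3 st.py; python3 - <<'E'
from h import *
cap('wrist','w10.png');a=cv2.imread('pics/w10.png')[60:240,150:400]; cv2.imwrite('pics/z10.png',cv2.resize(a,None,fx=3.2,fy=3.2,interpolation=cv2.INTER_CUBIC))
E
```

```text
Traceback (most recent call last):
  File "st.py", line 2, in <module>
    s=sense(); T=s['tcp_pos'];R=s['ee_rot'];print(s['time_s'],((T-O)@W*1000).round(2),'rot',Ro.from_matrix(R@TR.T).as_rotvec().round(4),s['gripper_width'].round(4),'F',(s['wrist_force']@W).round(2),'M',(s['moment']@W).round(2))
                                                                                                                                        ^^^^^^^^^^^^^^^^^^^^^^^^
AttributeError: 'float' object has no attribute 'round'
```

View pics/z10.png

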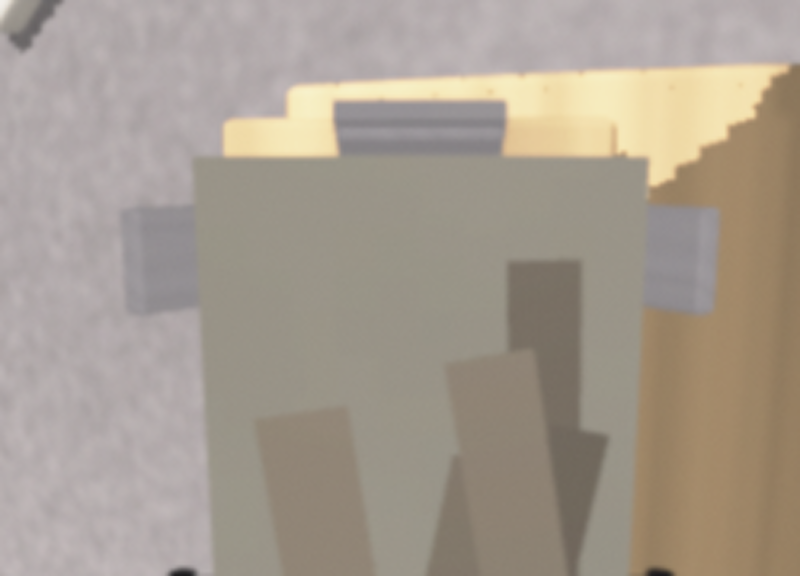

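Call:
{"op": "carry_out", "data": {"steps": [[[-0.02,-0.1,-0.17,0,0,0],[-0.04,-0.2,-0.35,0,0,0],[-0.06,-0.29,-0.52,0,0,0],[-0.08,-0.39,-0.69,0,0,0],[-0.08,-0.39,-0.69,0,0,0]]]}}

```text
time_s: 16.85
tcp_pos: [0.5732, -0.0089, 0.1671]
ee_rot: [[0.176, -0.101, -0.979], [0.848, -0.489, 0.203], [-0.499, -0.866, -0.001]]
wrist_force: [1.1, 2.2, 2.6]
gripper_width: 0.708
```

```bash
sed -i "s/s\['gripper_width'\].round(4)/round(s['gripper_width'],4)/" st.py; python3 st.py
```

```text
16.85 [ 2.3  -0.87 39.15] rot [ 0.0005 -0.0009 -0.0003] 0.7082 F [-0.79  0.67  3.45] M [0.04 1.28 0.  ]
```

Call:
{"op": "carry_out", "data": {"steps": [[[-0.015,-0.07,-0.13,0,0,0],[-0.03,-0.15,-0.26,0,0,0],[-0.04,-0.2,-0.35,0,0,0],[-0.04,-0.2,-0.35,0,0,0]]]}}

```text
time_s: 17.35
tcp_pos: [0.5726, -0.0111, 0.1635]
ee_rot: [[0.176, -0.101, -0.979], [0.848, -0.489, 0.203], [-0.5, -0.866, -0.0]]
wrist_force: [1.3, 3.2, 4.5]
gripper_width: 0.705
```

```bash
python3 st.py
```

```text
17.35 [ 2.42 -0.99 34.92] rot [ 0.0004 -0.0005 -0.0005] 0.7048 F [-0.68  0.6   5.58] M [0.11 1.18 0.01]
```

Call:
{"op": "carry_out", "data": {"steps": [[[-0.015,-0.07,-0.13,0,0,0],[-0.03,-0.15,-0.26,0,0,0],[-0.03,-0.15,-0.26,0,0,0]]]}}

```text
time_s: 17.73
tcp_pos: [0.5715, -0.0129, 0.1601]
ee_rot: [[0.176, -0.103, -0.979], [0.848, -0.489, 0.204], [-0.5, -0.866, 0.002]]
wrist_force: [-0.6, 2.1, 1.6]
gripper_width: 0.707
```

```bash
python3 st.py
```

```text
17.725 [ 2.5  -1.74 30.97] rot [ 0.0002  0.0015 -0.0015] 0.707 F [-0.84 -1.    2.32] M [-0.16  1.4  -0.02]
```

Call:
{"op": "carry_out", "data": {"steps": [[[-0.008,-0.037,-0.065,0,0,0],[-0.015,-0.075,-0.13,0,0,0],[-0.015,-0.075,-0.13,0,0,0]]]}}

```text
time_s: 18.1
tcp_pos: [0.572, -0.0131, 0.16]
ee_rot: [[0.176, -0.101, -0.979], [0.848, -0.49, 0.203], [-0.5, -0.866, -0.0]]
wrist_force: [-1.4, 6.0, 5.2]
gripper_width: 0.705
```

```bash
python3 st.py
```

```text
18.1 [ 2.55 -1.2  30.86] rot [ 0.0001 -0.0003 -0.0004] 0.7054 F [-2.27 -2.59  7.28] M [-0.74  1.35 -0.  ]
```

Call:
{"op": "carry_out", "data": {"steps": [[[-0.01,-0.05,-0.087,0,0,0],[-0.02,-0.1,-0.173,0,0,0],[-0.03,-0.147,-0.26,0,0,0],[-0.03,-0.147,-0.26,0,0,0]]]}}

```text
time_s: 18.6
tcp_pos: [0.5719, -0.0144, 0.1579]
ee_rot: [[0.176, -0.101, -0.979], [0.848, -0.49, 0.203], [-0.5, -0.866, -0.001]]
wrist_force: [-1.8, 5.8, 6.2]
gripper_width: 0.708
```

```bash
python3 st.py;  python3 - <<'E'
from h import *
cap('wrist','w11.png');a=cv2.imread('pics/w11.png')[60:240,150:400]; cv2.imwrite('pics/z11.png',cv2.resize(a,None,fx=3.2,fy=3.2,interpolation=cv2.INTER_CUBIC))
E
```

```text
18.6 [ 2.55 -1.02 28.38] rot [ 0.     -0.0009 -0.0001] 0.7078 F [-1.5  -2.95  8.03] M [-0.98  1.31 -0.04]
```

View pics/z11.png

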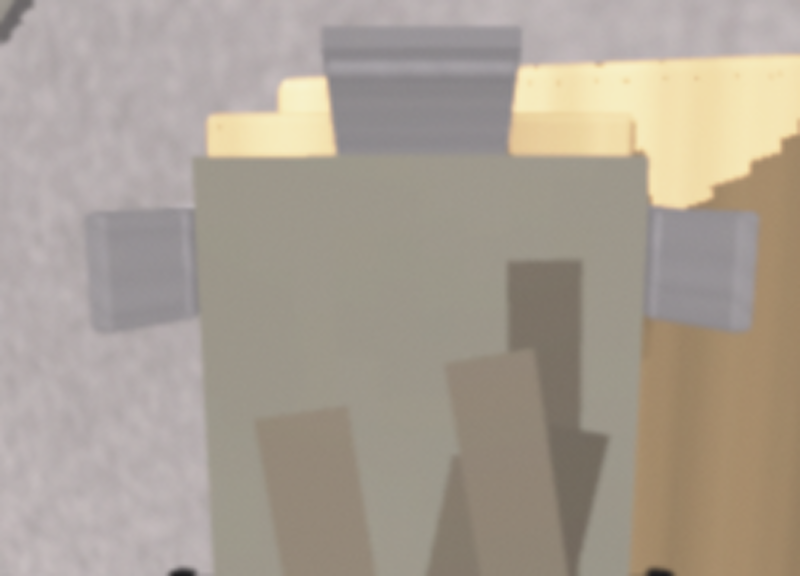

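Call:
{"op": "carry_out", "data": {"steps": [[[-0.01,-0.05,-0.087,0,0,0],[-0.02,-0.1,-0.173,0,0,0],[-0.03,-0.147,-0.26,0,0,0],[-0.04,-0.196,-0.346,0,0,0],[-0.05,-0.245,-0.433,0,0,0],[-0.05,-0.245,-0.433,0,0,0]]]}}

```text
time_s: 19.4
tcp_pos: [0.5716, -0.0166, 0.1541]
ee_rot: [[0.176, -0.1, -0.979], [0.848, -0.49, 0.203], [-0.5, -0.866, -0.002]]
wrist_force: [-2.8, 8.1, 8.0]
gripper_width: 0.711
```

```bash
python3 st.py
```

```text
19.4 [ 2.58 -0.95 23.99] rot [ 0.     -0.0016  0.0002] 0.7106 F [-2.34 -4.37 10.62] M [-1.37  1.35  0.08]
```

Call:
{"op": "carry_out", "data": {"steps": [[[-0.01,-0.05,-0.087,0,0,0],[-0.02,-0.1,-0.173,0,0,0],[-0.02,-0.1,-0.173,0,0,0]]]}}

```text
time_s: 19.77
tcp_pos: [0.5714, -0.0174, 0.1525]
ee_rot: [[0.176, -0.1, -0.979], [0.848, -0.49, 0.202], [-0.5, -0.866, -0.002]]
wrist_force: [-3.3, 7.9, 9.5]
gripper_width: 0.708
```

```bash
python3 st.py
```

```text
19.775 [ 2.57 -0.91 22.2 ] rot [ 0.     -0.0017  0.0003] 0.7075 F [-1.38 -4.78 11.74] M [-1.49  1.4   0.03]
```

Call:
{"op": "carry_out", "data": {"steps": [[[-0.04,-0.04,-0.087,0,0,0],[-0.07,-0.09,-0.173,0,0,0],[-0.08,-0.137,-0.26,0,0,0],[-0.08,-0.137,-0.26,0,0,0]]]}}

```text
time_s: 20.27
tcp_pos: [0.5711, -0.0187, 0.1502]
ee_rot: [[0.176, -0.099, -0.979], [0.848, -0.49, 0.202], [-0.499, -0.866, -0.003]]
wrist_force: [-2.7, 7.5, 10.2]
gripper_width: 0.709
```

```bash
python3 st.py;  python3 - <<'E'
from h import *
cap('wrist','w12.png');a=cv2.imread('pics/w12.png')[60:240,150:400]; cv2.imwrite('pics/z12.png',cv2.resize(a,None,fx=3.2,fy=3.2,interpolation=cv2.INTER_CUBIC))
E
```

```text
20.275 [ 2.55 -0.95 19.5 ] rot [ 0.0001 -0.0027  0.0009] 0.7093 F [-0.75 -4.13 12.22] M [-1.22  1.32  0.  ]
```

View pics/z12.png

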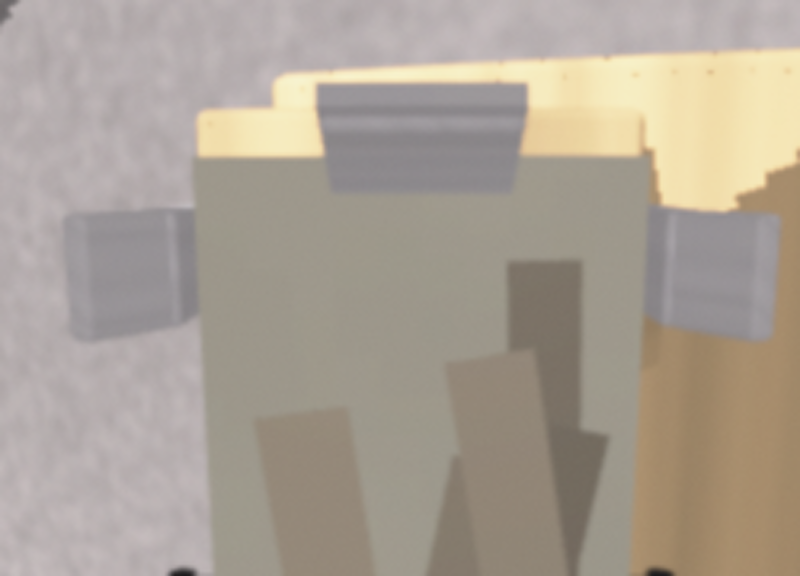

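Call:
{"op": "carry_out", "data": {"steps": [[[-0.008,-0.037,-0.065,0,0,0],[-0.015,-0.075,-0.13,0,0,0],[-0.015,-0.075,-0.13,0,0,0]]]}}

```text
time_s: 20.7
tcp_pos: [0.5709, -0.0195, 0.1489]
ee_rot: [[0.176, -0.099, -0.979], [0.848, -0.49, 0.202], [-0.5, -0.866, -0.003]]
wrist_force: [-2.7, 8.9, 10.9]
gripper_width: 0.709
```

```bash
python3 st.py;  python3 - <<'E'
from h import *
cap('wrist','w13.png');cap('top','t13.png');cap('scene','s13.png')
a=cv2.imread('pics/t13.png')[170:270,230:340]; b=cv2.imread('pics/s13.png')[150:250,210:320]
cv2.imwrite('pics/z13.png',np.hstack([cv2.resize(x,None,fx=3.6,fy=3.6,interpolation=cv2.INTER_CUBIC) for x in(a,b)]))
E
```

```text
20.7 [ 2.56 -0.95 17.99] rot [-0.     -0.0026  0.0009] 0.7091 F [-1.61 -4.41 13.49] M [-1.32  1.24  0.03]
```

View pics/z13.png

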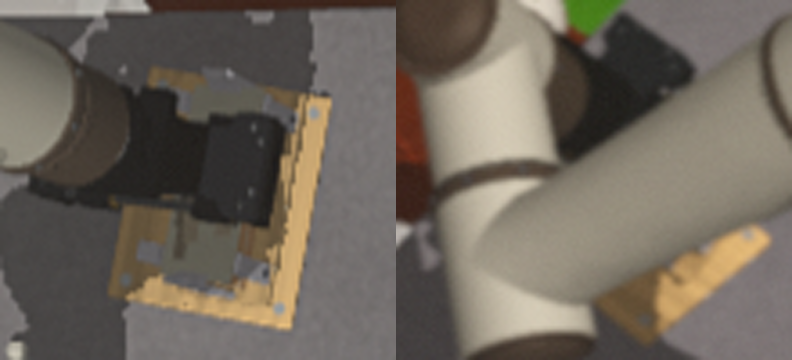

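View pics/w13.png

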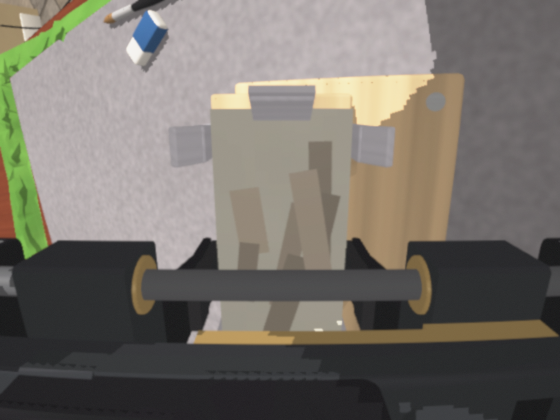

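```bash
python3 - <<'E'
from h import *
a=cv2.imread('pics/t13.png')[180:215,265:325]; b=cv2.imread('pics/top0.png')[180:215,265:325]
cv2.imwrite('pics/z14.png',np.vstack([cv2.resize(x,None,fx=8,fy=8,interpolation=cv2.INTER_CUBIC) for x in(a,b)]))
t=load('t13')
OO=O-.0017*W[:,2]+.002*W[:,0]
for th in(0,.09,.15): 
    pass
print(proj(t,[OO+W@p for p in([.012,.070,.021],[-.012,.070,.021],[.012,.075,.021],[-.012,.075,.021],[-.03,.075,.018],[.03,.075,.018],[-.012,.08,.042],[.012,.08,.042],[-.012,.086,.042],[.012,.086,.042])]).round(1))
E
```

```text
[[296.4 195.1]
 [288.9 194.5]
 [296.7 193.3]
 [289.2 192.7]
 [284.1 192.6]
 [303.  194. ]
 [285.8 189. ]
 [293.5 189.6]
 [286.2 186.9]
 [293.9 187.4]]
```

View pics/z14.png

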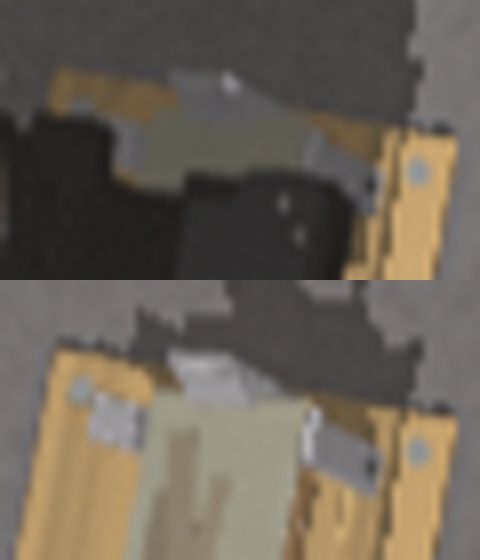

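Call:
{"op": "carry_out", "data": {"steps": [[[-0.007,-0.034,-0.06,0,0,0],[-0.007,-0.034,-0.06,0,0,0]]]}}

```text
time_s: 21.1
tcp_pos: [0.5709, -0.0197, 0.1484]
ee_rot: [[0.176, -0.099, -0.979], [0.848, -0.49, 0.202], [-0.5, -0.866, -0.003]]
wrist_force: [-2.2, 8.5, 10.5]
gripper_width: 0.71
```

```bash
python3 st.py
```

```text
21.1 [ 2.56 -0.94 17.42] rot [ 0.     -0.0028  0.0009] 0.7095 F [-1.57 -3.87 13.09] M [-1.37  1.31 -0.02]
```

Call:
{"op": "carry_out", "data": {"steps": [[[0.01,0.05,0.087,0,0,0],[0.02,0.1,0.173,0,0,0],[0.024,0.12,0.21,0,0,0],[0.024,0.12,0.21,0,0,0]]]}}

```text
time_s: 21.6
tcp_pos: [0.5711, -0.0186, 0.1503]
ee_rot: [[0.176, -0.099, -0.979], [0.848, -0.49, 0.202], [-0.5, -0.866, -0.003]]
wrist_force: [-2.4, 7.3, 10.6]
gripper_width: 0.709
```

```bash
python3 st.py
```

```text
21.6 [ 2.56 -0.94 19.69] rot [ 0.     -0.0026  0.0009] 0.7093 F [-0.47 -3.82 12.56] M [-1.21  1.3   0.03]
```

Call:
{"op": "carry_out", "data": {"steps": [[[0,0,0,0,0,0],[0,0,0,0,0,0],[0,0,0,0,0,0],[0,0,0,0,0,0]]], "fingers": 30}}

```text
time_s: 22.1
tcp_pos: [0.5698, -0.0199, 0.1477]
ee_rot: [[0.176, -0.103, -0.979], [0.848, -0.49, 0.204], [-0.5, -0.866, 0.001]]
wrist_force: [-0.5, -0.4, -0.0]
gripper_width: 0.878
```

```bash
python3 st.py
```

```text
22.1 [ 2.58 -2.   16.64] rot [-0.0002  0.0014 -0.0012] 0.8783 F [ 0.37 -0.44 -0.26] M [ 0.04  0.95 -0.05]
```

Call:
{"op": "carry_out", "data": {"steps": [[[0.2,1.0,1.7,0,0,0],[0.5,2.5,4.3,0,0,0],[0.9,4.4,7.8,0,0,0],[1.2,5.9,10.4,0,0,0],[4,7,13,0,0,0],[7,7,13,0,0,0],[7,7,13,0,0,0],[7,7,13,0,0,0]]]}}

```text
time_s: 23.1
tcp_pos: [0.6396, 0.0502, 0.2775]
ee_rot: [[0.176, -0.104, -0.979], [0.848, -0.49, 0.204], [-0.501, -0.866, 0.002]]
wrist_force: [0.8, 0.0, 0.0]
gripper_width: 0.881
```

```bash
python3 st.py;  python3 - <<'E'
from h import *
cap('wrist','w15.png');cap('top','t15.png')
E
```

```text
23.1 [ -4.25  52.2  170.41] rot [-0.0005  0.002  -0.0011] 0.8808 F [-0.14  0.79  0.1 ] M [ 0.02  0.97 -0.02]
```

View pics/w15.png

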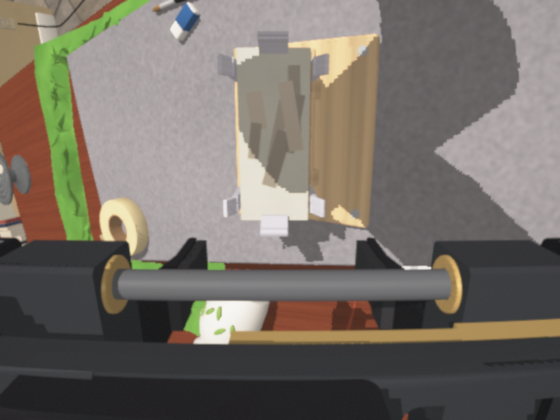

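```bash
python3 - <<'E'
from h import *
a=cv2.imread('pics/w15.png')[20:245,205:345]
cv2.imwrite('pics/z15.png',np.hstack([cv2.resize(x,None,fx=5,fy=5,interpolation=cv2.INTER_CUBIC) for x in(a[:75],a[160:225])][:1]))
cv2.imwrite('pics/z16.png',cv2.resize(a[160:225],None,fx=5,fy=5,interpolation=cv2.INTER_CUBIC))
E
```

```text
(no output)
```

View pics/z15.png

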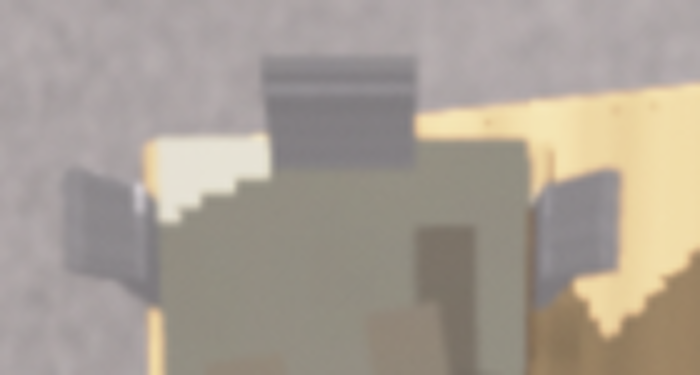

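View pics/z16.png

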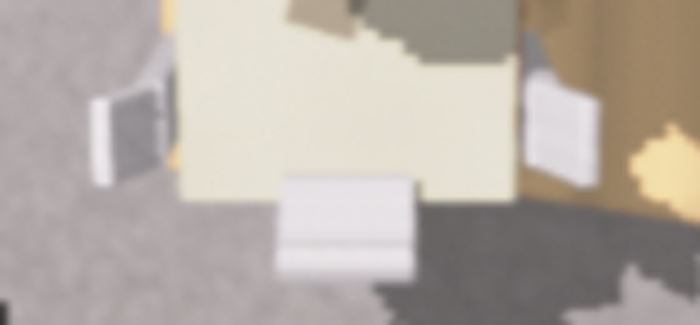

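```bash
python3 - <<'E'
from h import *
d=load('w15')
f=lambda u,z:(((onz(d,u,0,W[:,2],O+z*W[:,2]))-O)@W*1000).round(1)
n=lambda x,y:(205+x/5,20+y/5); g=lambda x,y:(205+x/5,180+y/5)
print('panel',f([n(158,137),n(528,141),g(516,200),g(181,200)],.0163))
print('near nose',f([n(272,168),n(415,168)],.0185)); print('far nose',f([g(285,177),g(415,177)],.0185))
print('tops',f([n(263,58),n(415,58),g(275,277),g(415,277)],.0405))
K,D,Rc,tc=cam(d)
obj=np.array([[.031,-.075,0],[-.031,-.075,0],[-.031,.075,0],[.031,.075,0]])
ok,rv,tv=cv2.solvePnP(obj,np.array([n(158,137),n(528,141),g(516,200),g(181,200)]),K,D); M=Rc.T@cv2.Rodrigues(rv)[0]; c=Rc.T@(tv.ravel()-tc); print('pnp',(c-O)@W*1000,(W.T@M[:,2]))
E
```

```text
panel [[ 32.7 -75.4  16.3]
 [-29.2 -74.7  16.3]
 [-30.   75.4  16.3]
 [ 32.8  75.4  16.3]]
near nose [[ 13.6 -70.   18.5]
 [-10.3 -70.   18.5]]
far nose [[ 13.1  70.3  18.5]
 [-11.   70.3  18.5]]
tops [[ 13.4 -82.3  40.5]
 [ -9.8 -82.3  40.5]
 [ 13.9  82.   40.5]
 [-10.6  82.   40.5]]
pnp [ 1.52168381 -0.36142959 17.08281767] [-0.02572415 -0.02655814  0.99931623]
```

```bash
python3 -c "
from h import *
print(ticket.finish_job())"
```

```text
the job is handed in; nothing more can be done
None
```

I laid the separator sheet on the first panel and let go of it. I then put the second panel on top and pushed it down against the springs until both catches closed over it. The job was handed in about 23 s into the 64 s allowed, with the gripper open and clear of the carrier.

**Force:** the highest wrist force I read along the push was about 13.5 N, against the 30 N squeeze limit. A sideways force of up to about 4.8 N appeared during the push and went away on release.

**Final wrist picture:**
- Both catch noses lie over the panel's ends at y = -70.0 and +70.3 mm, which matches closed catches.
- The second panel is centred between them to within about 1 mm.
- Measured panel height and tilt were about 0.8 mm and 0.03 rad off nominal. I took that as picture-measurement noise.

**Not fully checked:** I could not see the sheet once the second panel covered it. It looked flat and centred when I released it. In my measured frame, the contact heights came out about 1.7 mm lower than the nominal geometry. I corrected for that offset by touch before pushing.

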